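# Grade the stand-off spacers for a sloping sign

## Robot

A 7-joint arm with a two-finger parallel gripper is mounted at the origin on the work surface. World frame = base frame: x ahead of the robot, y to its left, z up, the work surface at z = 0. Lengths are in m, angles in rad, forces in N, time in s.
With the tool pointing down it reaches from about 0.35 to 0.9 m from the base axis. Payload 7.2 kg.
Tool frame: the origin (TCP) lies midway between the tips of the shut fingers; the grasp point (between the pads) lies 19 mm behind it (robot.grip_depth is the distance from the TCP to the grasp point, in m); z points along the fingers, y is the line along which they close (so a half turn about z gives the same grasp; the last joint's range is limited). The gripper opens to 85 mm and grips with 20 to 120 N. Pads are 22 mm wide; open, the fingers measure 114 mm over their backs; the gripper's body (76 mm by 85 mm) begins 54 mm behind the grasp point. The pads swing forward as they close: fully open they stand 13 mm farther back than shut.
Start: joints at [-1.334, 0.411, -0.013, 1.596, 0.006, 1.134, -0.082], TCP at [0.188, 0.596, 0.231] pointing down, gripper open.
Joint ranges: [-2.95, 2.95], [-0.29, 1.99], [-1.47, 1.44], [0.14, 2.54], [-1.03, 4.17], [0.13, 1.85], [-2.86, 2.86]. Speed limits (rad/s): [2.39, 2.39, 3.01, 3.01, 3.14, 3.14, 3.14].

## Interface

Orientations are given as a unit quaternion [w, x, y, z].
In Python, from station import robot, imaging, job gives the robot as it stands.
- The arm moves only by the shell command python3 -m creep 'ROWS' [FORCE]. ROWS is JSON, a list that holds one entry, the list of rows, each a list of 5 numbers: the opening, from 0 (shut) to 1 (fully open), then the shift along the tool's x, y, z in cm, then the turn about the tool's z in rad. In form: [[[gripper, dx, dy, dz, twist], ...]]. A call has exactly 10 rows; each row is the pose to reach, as a shift and turn from the pose commanded when the call began, along the tool's axes at that moment; what a row does not reach only later rows make up. A row lasts 1/8 s, in which the tool goes at most 62.5 mm and 10.7 degrees, less where a joint would pass 70% of its speed; a pose out of reach is approached as far as the arm can. A call with a gripper value outside its range is refused whole. The fingers move at their own pace and stop on an object; FORCE is the grip in N (left out, the last holds). Time passes only in rows, so rows that repeat a pose let the fingers close, or fill a call up. It gives the time, the measured TCP pose, the force, the opening and the grip force at its end, in the units of the state.
- robot.state(): the state, without advancing time (a new reading comes with each control period).
- imaging.get_image(name): name is "side" or "top"; returns a dict with "img" (420x560x3 uint8, red, green, blue), "z_map" (420x560 float32, m along the optical axis (not along the pixel's ray), 0 where there is no reading), "camera_matrix" (3x3 intrinsics, pixels), "eye" and "orientation" of the camera in the world. Camera axes: x right, y up, looking along -z (the intrinsics and any distortion apply to the point x, -y, -z); pixel columns grow to the right and rows downward; lengths in m; the calibration is good to about 2 mm. A picture is of the moment at which its call begins.
- job.finish_job(): hands the job in; it is judged then, once.
The state is a dict: "time": time; "qpos": joint angles; "joint_vel": joint speeds; "effort": joint torques, N m; "ee_pos": TCP position; "ee_rot": TCP orientation; "wrist_force": force on the tool from outside, world axes, zero at the start; "ft_torque": the same for the moment, N m; "finger_gap": opening from 0.0 (shut) to 1.0 (fully open); "finger_force": force on a finger pad.
Only numpy, scipy, OpenCV 4.12 (cv2) and the standard library are available. Lean on these libraries where they do the work, as an engineer would, in place of code of your own. Each camera call takes 0.05 s, during which the arm holds its last target. There are 200 camera calls.

## Task

Get the spacers ready for mounting a sloping sign face: stand the four aluminium stand-off spacers upright in the rings on the white marking strip, one centred in each ring, in order of height, with the shortest next to the red button and the tallest farthest from it. Leave them all standing and let go of, and do not knock over the glue bottle.

Things in the scene. Friction and masses are not known exactly. Their poses are not given: they have to be found in the camera images.
- spacer_30_mid (a point): Centre, half-way up, of the shortest aluminium stand-off spacer: a loose upright cylinder 30 mm tall, barrel 28 mm in diameter, with a 34 mm foot flange 4 mm thick at the bottom, a dark groove near the top and a small dark screw hole in its top; 35 to 190 g. z points up along it. At the start it stands on the black panel, whose top is 6 mm above the table, 15 mm below this point.
- spacer_45_mid (a point): Centre, half-way up, of the second shortest aluminium stand-off spacer: a loose upright cylinder 45 mm tall, barrel 28 mm in diameter, with a 34 mm foot flange 4 mm thick at the bottom, a dark groove near the top and a small dark screw hole in its top; 35 to 190 g. z points up along it. At the start it stands on the black panel, whose top is 6 mm above the table, 22.5 mm below this point.
- spacer_60_mid (a point): Centre, half-way up, of the second tallest aluminium stand-off spacer: a loose upright cylinder 60 mm tall, barrel 28 mm in diameter, with a 34 mm foot flange 4 mm thick at the bottom, a dark groove near the top and a small dark screw hole in its top; 35 to 190 g. z points up along it. At the start it stands on the black panel, whose top is 6 mm above the table, 30 mm below this point.
- spacer_75_mid (a point): Centre, half-way up, of the tallest aluminium stand-off spacer: a loose upright cylinder 75 mm tall, barrel 28 mm in diameter, with a 34 mm foot flange 4 mm thick at the bottom, a dark groove near the top and a small dark screw hole in its top; 35 to 190 g. z points up along it. At the start it stands on the black panel, whose top is 6 mm above the table, 37.5 mm below this point.
- ring_a: One of four black printed rings on the white marking strip (58 mm outer, 48 mm inner diameter, flat, nothing to bump into); origin at its centre on the strip's top face, 9 mm above the table. The rings stand in a row about 76 mm apart along the strip (3 mm thick, 80 x 400 mm, fixed on the black panel, turned up to 0.2 rad from the y direction); which letter stands where in the row varies.
- ring_b: One of four black printed rings on the white marking strip (58 mm outer, 48 mm inner diameter, flat, nothing to bump into); origin at its centre on the strip's top face, 9 mm above the table. The rings stand in a row about 76 mm apart along the strip (3 mm thick, 80 x 400 mm, fixed on the black panel, turned up to 0.2 rad from the y direction); which letter stands where in the row varies.
- ring_c: One of four black printed rings on the white marking strip (58 mm outer, 48 mm inner diameter, flat, nothing to bump into); origin at its centre on the strip's top face, 9 mm above the table. The rings stand in a row about 76 mm apart along the strip (3 mm thick, 80 x 400 mm, fixed on the black panel, turned up to 0.2 rad from the y direction); which letter stands where in the row varies.
- ring_d: One of four black printed rings on the white marking strip (58 mm outer, 48 mm inner diameter, flat, nothing to bump into); origin at its centre on the strip's top face, 9 mm above the table. The rings stand in a row about 76 mm apart along the strip (3 mm thick, 80 x 400 mm, fixed on the black panel, turned up to 0.2 rad from the y direction); which letter stands where in the row varies.
- red_button: Fixed red button, 24 mm in diameter and 10 mm high, at one end of the strip, about 61 mm from the nearest ring's centre, in line with the row; origin at the centre of its underside. It marks the end where the row starts, and may be at either end (a like grey button is at the other).
- glue_mid (a point): Centre of a small loose yellow glue bottle, 30 mm in diameter and 65 mm tall with an orange cap, standing upright on the black panel among the spacers; to be left standing. A flat white nameplate (90 x 36 x 8 mm) and a marker pen (16 mm thick) also lie between the spacers, beside which there is about 25 mm free.
Mind the look-alikes: they are no part of the job. What is shaped like the part that bears spacer_30_mid but brown is not meant.

How it is judged:
By the outcome, as a careful person would: the job done as asked, in the order asked, and still so for the second after the job is handed in, with the robot touching nothing.
It also fails if it takes over 99 s, if anything falls off the work surface, if the arm or the gripper's body presses on something with over 40 N, if the wrist force passes 120 N, or if a joint passes its speed limit or range.

## Working session

There is one attempt and no reset: what is moved stays moved. The work goes in short steps, Python scripts to look and compute and a shell command to move; the robot and the scene stay as the last step left them, time stands still between calls to the robot, and variables do not carry over. Pictures are saved under pics/ and viewed, at most 14 in all, crops included, and the job is handed in when it is done.

```bash
ls; mkdir -p pics
python3 - <<'E'
from station import robot, imaging, job
import cv2
print(robot.state(), robot.grip_depth)
for n in ("top","side"):
    d=imaging.get_image(n); cv2.imwrite(f"pics/{n}0.png",d["img"][:,:,::-1])
    print(n,d["camera_matrix"],d["eye"],d["orientation"],[k for k in d])
E
```

```text
pics
{'time': 0.0, 'qpos': array([-1.33420512,  0.41188372, -0.01272596,  1.59707438,  0.0056163 ,
        1.13427113, -0.08218517]), 'joint_vel': array([-0.0002921 ,  0.00066374,  0.00062815, -0.00047258,  0.00022703,
        0.00067998,  0.00080581]), 'effort': array([ 2.51487627e-04, -6.00656033e+01,  6.82415552e-01, -2.99413651e+01,
        1.39145827e-02,  1.09125368e-02,  2.70179612e-07]), 'ee_pos': array([0.18744547, 0.59570348, 0.23045065]), 'ee_rot': array([-6.04747984e-05,  1.51777046e-01,  9.88414431e-01, -7.98118781e-04]), 'wrist_force': array([ 0.65542891, -0.27598023,  0.09100984]), 'ft_torque': array([0.03821103, 0.00140888, 0.08183442]), 'finger_force': 0.0, 'finger_gap': 0.9999701940799574} 0.0187
top [[415.83622503   0.         282.86071958]
 [  0.         415.83622503 208.38306385]
 [  0.           0.           1.        ]] [ 0.41049819 -0.0461509   1.10867953] [ 0.71519625  0.01386234 -0.00931025 -0.69872418] ['img', 'z_map', 'camera_matrix', 'eye', 'orientation']
side [[459.10295814   0.         279.80578772]
 [  0.         459.10295814 213.20404718]
 [  0.           0.           1.        ]] [ 0.4449268  -0.85064648  0.56912145] [ 0.87034588  0.49215473 -0.01348342 -0.00999859] ['img', 'z_map', 'camera_matrix', 'eye', 'orientation']
```

View pics/top0.png

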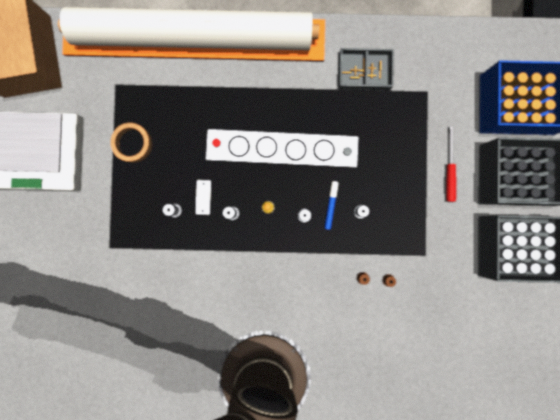

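View pics/side0.png

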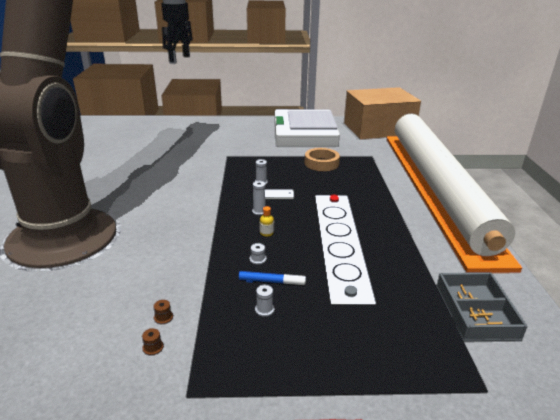

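The top view shows the strip with the red button at (216,143), the grey one at (347,152), and the rings between them at about (239,146), (267,147), (295,150) and (324,150). The spacers are at (169,210), (231,213), (304,215) and (362,211), and the glue is at (268,207). The side view matches, and the brown decoys sit off the panel.

```bash
cat > h.py <<'E'
import numpy as np, cv2
from station import imaging, robot
from scipy.spatial.transform import Rotation as R
def cloud(n):
    d=imaging.get_image(n); K=d["camera_matrix"]; z=d["z_map"]
    v,u=np.indices(z.shape)
    p=np.stack([(u-K[0,2])/K[0,0]*z,-(v-K[1,2])/K[1,1]*z,-z],-1)
    w,x,y,zq=d["orientation"]
    P=p@R.from_quat([x,y,zq,w]).as_matrix().T+d["eye"]
    P[z==0]=np.nan
    return d,P
def top_at(P,x,y,r=.035,zmin=.02):
    """top-face centre and height of whatever stands near x,y"""
    m=(np.hypot(P[...,0]-x,P[...,1]-y)<r)&(P[...,2]>zmin)
    if m.sum()<5: return None
    h=np.percentile(P[m][:,2],85)
    t=m&(abs(P[...,2]-h)<.005)
    q=P[t]; c=(q.min(0)+q.max(0))/2
    return np.r_[q[:,:2].mean(0),c[:2],h,t.sum(),q[:,:2].ptp(0) if hasattr(q,'ptp') else np.ptp(q[:,:2],axis=0)]
E
python3 - <<'E'
from h import *
np.set_printoptions(precision=4,suppress=True)
d,P=cloud("top"); d2,P2=cloud("side")
print("panel z",P[180,150,2],P[230,300,2],"table",P[300,400,2],"strip",P[148,281,2])
for u,v in [(169,210),(231,213),(268,207),(304,215),(362,211)]:
    a=P[v,u]; print((u,v),a,top_at(P,*a[:2]),"side",top_at(P2,*a[:2]))
for u,v in [(216,143),(347,152)]: print("btn",P[v,u])
g=cv2.cvtColor(d["img"],cv2.COLOR_RGB2GRAY)
crop=cv2.resize(g[120:180,195:370],None,fx=4,fy=4,interpolation=cv2.INTER_CUBIC)
_,b=cv2.threshold(crop,120,255,cv2.THRESH_BINARY)
cs,_=cv2.findContours(b,cv2.RETR_CCOMP,cv2.CHAIN_APPROX_NONE)
K=d["camera_matrix"]; w,x,y,z=d["orientation"]; Rm=R.from_quat([x,y,z,w]).as_matrix()
for c in cs:
    if len(c)<40: continue
    (cx,cy),(a1,a2),_=cv2.fitEllipse(c)
    u=(cx+.5)/4-.5+195; v=(cy+.5)/4-.5+120
    r=Rm@np.array([(u-K[0,2])/K[0,0],-(v-K[1,2])/K[1,1],-1]); s=(.009-d["eye"][2])/r[2]
    print("ring",(round(u,1),round(v,1)),d["eye"]+s*r,"diam mm",a1/4*s/K[0,0]*1e3,a2/4*s/K[0,0]*1e3)
im=d["img"][110:260,110:430]; cv2.imwrite("pics/crop1.png",cv2.resize(im,None,fx=2.5,fy=2.5,interpolation=cv2.INTER_CUBIC)[:,:,::-1])
E
```

```text
panel z 0.007697591216081268 0.008331170956590306 table 0.001540240040622809 strip 0.009483359835324556
(169, 210) [0.4339 0.2475 0.064 ] [ 0.435   0.249   0.4339  0.2497  0.0683 96.      0.0253  0.0262] side [ 0.4353  0.2429  0.435   0.2449  0.0655 56.      0.0236  0.0277]
(231, 213) [0.4297 0.0889 0.0809] [ 0.4314  0.0964  0.4319  0.0961  0.0839 96.      0.025   0.025 ] side [ 0.4312  0.0902  0.4313  0.0939  0.0802 78.      0.0254  0.0309]
(268, 207) [ 0.4469 -0.002   0.0738] [ 0.4482  0.0018  0.4482  0.0019  0.0722 32.      0.0127  0.0128] side [ 0.4482 -0.0078  0.4481 -0.0082  0.0632 30.      0.0129  0.0092]
(304, 215) [ 0.4298 -0.0937  0.0369] [ 0.4294 -0.0936  0.4297 -0.0937  0.0388 80.      0.0258  0.0261] side [  0.4298  -0.0987   0.4306  -0.0979   0.0365 105.       0.0261   0.0287]
(362, 211) [ 0.443  -0.2397  0.0533] [ 0.4433 -0.2415  0.4432 -0.2412  0.0531 91.      0.0257  0.024 ] side [  0.4431  -0.2468   0.4427  -0.244    0.0513 160.       0.0257   0.0308]
btn [0.6145 0.1416 0.0196]
btn [ 0.5989 -0.2044  0.0161]
ring (281.8, 147.7) [ 0.6078 -0.0322  0.009 ] diam mm 90.81450098244905 559.5745178162763
ring (215.9, 142.5) [0.6178 0.1436 0.009 ] diam mm 13.848903487896413 16.030505491835818
```

View pics/crop1.png

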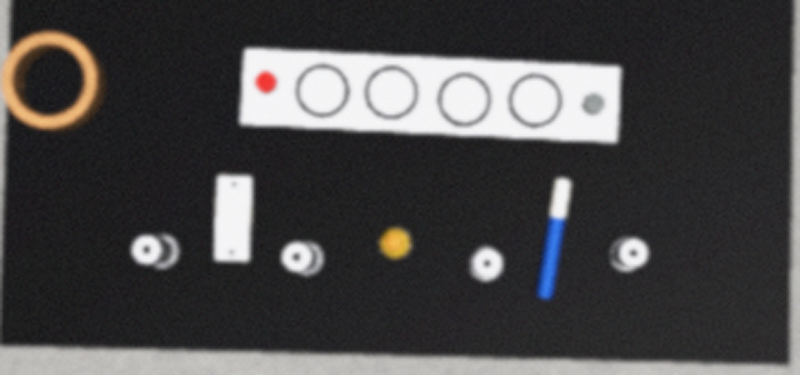

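The heights give these positions (x, y): 60 mm at (.434,.249), 75 mm at (.432,.096), 30 mm at (.430,-.094) and 45 mm at (.443,-.241). Next I refine the rings.

Run:
```python
from h import *
np.set_printoptions(precision=4,suppress=True)
d,P=cloud("top")
g=cv2.cvtColor(d["img"],cv2.COLOR_RGB2GRAY).astype(float)
K=d["camera_matrix"]; w,x,y,z=d["orientation"]; Rm=R.from_quat([x,y,z,w]).as_matrix()
v,u=np.indices(g.shape)
for cu,cv_ in [(238.5,146.5),(266.5,147),(295.5,149.5),(323.8,150)]:
    for _ in range(3):
        r=np.hypot(u-cu,v-cv_); m=(r<13)
        wt=np.clip(g[m].max()-35-g[m],0,None)
        A=np.c_[2*u[m],2*v[m],np.ones(m.sum())]*np.sqrt(wt)[:,None]
        s=np.linalg.lstsq(A,(u[m]**2+v[m]**2)*np.sqrt(wt),rcond=None)[0]; cu,cv_=s[:2]
    rad=np.sqrt(s[2]+cu**2+cv_**2)
    r=Rm@np.array([(cu-K[0,2])/K[0,0],-(cv_-K[1,2])/K[1,1],-1]); t=(.009-d["eye"][2])/r[2]
    print((round(cu,1),round(cv_,1)),d["eye"]+t*r,"mean diam mm",2*rad*t/K[0,0]*1e3)
# first move: to above 30 mm spacer (-.0937), tool axes now
n=robot.state(); q=n["ee_rot"]; T=R.from_quat([q[1],q[2],q[3],q[0]]).as_matrix()
D=np.array([.43,-.094,.13])-n["ee_pos"]; print("shift cm",100*T.T@D,"yaw of y",np.arctan2(T[1,1],T[0,1]))
```

```text
(np.float64(238.5), np.float64(145.8)) [0.6103 0.0833 0.009 ] mean diam mm 52.752922987854255
(np.float64(266.1), np.float64(146.6)) [0.6099 0.0098 0.009 ] mean diam mm 52.83333560521357
(np.float64(295.3), np.float64(149.4)) [ 0.604 -0.068  0.009] mean diam mm 52.84520837775121
(np.float64(323.6), np.float64(149.7)) [ 0.6048 -0.1432  0.009 ] mean diam mm 52.955306275481846
shift cm [-43.8334 -58.5364  10.1345] yaw of y 1.2660766393246454
```

```bash
python3 -m creep '[[[1,-2,-3,0,0.1],[1,-5,-6.5,1,0.25],[1,-8,-10.5,1.5,0.42],[1,-11,-14.5,2,0.6],[1,-14,-18.5,2.5,0.78],[1,-17,-22.5,3,0.95],[1,-19.5,-26,3.5,1.1],[1,-21.5,-28.5,4,1.22],[1,-22,-29.5,4,1.266],[1,-22,-29.5,4,1.266]]]' 40; python3 -c "
from h import *
s=robot.state();print(s['ee_pos'],s['ee_rot'],s['qpos'])"
```

```text
time: 1.5
ee_pos: [0.3089, 0.249, 0.1916]
ee_rot: [-0.0, 0.707, 0.707, 0.0]
wrist_force: [0.7, 0.9, -0.5]
finger_gap: 0.997
finger_force: 0.0
[0.30890209 0.24897459 0.19159318] [-1.83082084e-04  7.06939244e-01  7.07274172e-01  3.43823414e-04] [-1.10039406  0.05115876  0.31452722  2.17585395 -0.0203998   0.91649812
 -0.77337268]
```

```bash
python3 -m creep '[[[1,-3,1,0,0],[1,-7,2.5,0,0],[1,-12,4.5,1,0],[1,-17,6.5,2,0],[1,-22,8.5,4,0],[1,-27,10,6,0],[1,-31,11.3,8,0],[1,-33.5,12,9,0],[1,-34.3,12.1,9.5,0],[1,-34.3,12.1,9.5,0]]]'
python3 - <<'E'
from h import *
print(robot.state()['ee_pos'])
d=imaging.get_image("top"); cv2.imwrite("pics/t2.png",cv2.resize(d["img"][110:290,180:430],None,fx=3,fy=3)[:,:,::-1])
d=imaging.get_image("side"); cv2.imwrite("pics/s2.png",cv2.resize(d["img"][100:350,180:400],None,fx=2.3,fy=2.3)[:,:,::-1])
E
```

```text
time: 2.75
ee_pos: [0.43, -0.0934, 0.096]
ee_rot: [-0.0, 0.707, 0.708, -0.0]
wrist_force: [0.4, 0.1, 0.1]
finger_gap: 0.997
finger_force: 0.0
[ 0.43001298 -0.09340311  0.0960083 ]
```

View pics/s2.png

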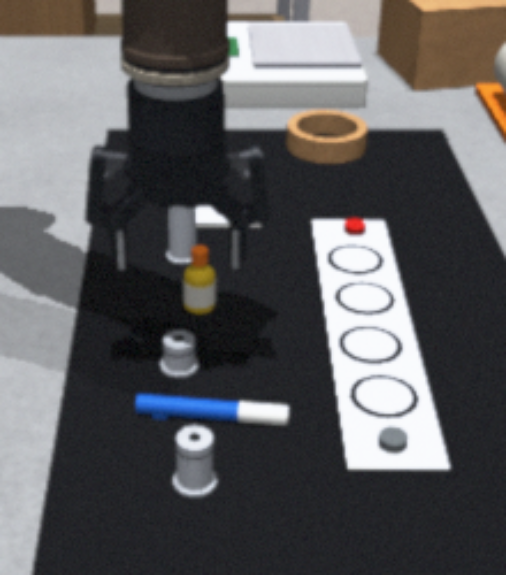

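In the crop, the open gripper straddles the short spacer at (179,352) along x, with its fingers at x=122 and 237. Next I descend.

```bash
python3 -m creep '[[[1,0,0,2,0],[1,0,0,4,0],[1,0,0,6,0],[1,0,0,7.5,0],[1,0,0,8.3,0],[1,0,0,8.3,0],[0.1,0,0,8.3,0],[0.1,0,0,8.3,0],[0,0,0,8.3,0],[0,0,0,8.3,0]]]' 40
```

```text
time: 4.1
ee_pos: [0.4302, -0.0942, 0.0137]
ee_rot: [0.0, 0.707, 0.707, 0.0]
wrist_force: [-1.5, 0.9, 5.6]
finger_gap: 0.314
finger_force: 38.9
```

```bash
python3 -m creep '[[[0,0,0,-2,0],[0,0,0,-5,0],[0,2,2,-9,0],[0,5,5,-10,0],[0,9,9.2,-10,0],[0,13,13.2,-10,0],[0,16,16.3,-9,0],[0,17.5,17.8,-7.5,0],[0,17.75,18.05,-6,0],[0,17.75,18.05,-5,0]]]' && python3 -m creep '[[[0,0,0,1.5,0],[0,0,0,3,0],[0,0,0,4,0],[0,0,0,4.5,0],[0,0,0,4.65,0],[0,0,0,4.65,0],[0.5,0,0,4.65,0],[0.6,0,0,4.65,0],[0.8,0,0,4.65,0],[0.8,0,0,4.65,0]]]'
```

```text
time: 5.35
ee_pos: [0.6093, 0.0823, 0.0621]
ee_rot: [-0.0, 0.707, 0.707, -0.001]
wrist_force: [-0.0, -0.0, -1.1]
finger_gap: 0.313
finger_force: 39.6
time: 6.6
ee_pos: [0.6105, 0.0833, 0.0168]
ee_rot: [0.0, 0.707, 0.707, 0.0]
wrist_force: [-0.4, 0.4, 0.1]
finger_gap: 0.803
finger_force: 0.0
```

```bash
python3 -m creep '[[[0.9,0,0,-2,0],[1,0,0,-5,0],[1,-2,-1,-8,0],[1,-6,-3,-9,0],[1,-11,-5.5,-9,0],[1,-17,-8.5,-9,0],[1,-23,-12,-9,0],[1,-28,-14.5,-9,0],[1,-31.5,-16.4,-8.5,0],[1,-32.5,-16.7,-8,0]]]' && python3 -m creep '[[[1,0,0,1,0],[1,0,0,3,0],[1,0,0,5.5,0],[1,0,0,7,0],[1,0,0,7.8,0],[1,0,0,7.8,0],[0.1,0,0,7.8,0],[0.1,0,0,7.8,0],[0,0,0,7.8,0],[0,0,0,7.8,0]]]'
python3 - <<'E'
from h import *
d,P=cloud("top"); print(top_at(P,.610,.083))
d,P=cloud("side"); print(top_at(P,.610,.083))
E
```

```text
time: 7.85
ee_pos: [0.4419, -0.245, 0.0982]
ee_rot: [0.001, 0.709, 0.705, 0.0]
wrist_force: [-0.6, 0.8, -0.2]
finger_gap: 0.999
finger_force: 0.0
time: 9.1
ee_pos: [0.4437, -0.2418, 0.0193]
ee_rot: [0.0, 0.707, 0.707, 0.0]
wrist_force: [-0.9, 0.1, 5.1]
finger_gap: 0.313
finger_force: 39.1
[6.10648120e-01 8.34520423e-02 6.10637424e-01 8.36909142e-02
 4.16265261e-02 8.60000000e+01 2.40369312e-02 2.67405774e-02]
[6.10255051e-01 7.73086468e-02 6.11147488e-01 7.88685219e-02
 3.93449379e-02 7.00000000e+01 2.64119994e-02 2.49009175e-02]
```

```bash
python3 -m creep '[[[0,0,0,-2,0],[0,0,0,-5,0],[0,3,2,-9,0],[0,7,4.5,-10,0],[0,12,8,-10,0],[0,17,11.3,-10,0],[0,21.5,14.3,-9.5,0],[0,24.5,16.2,-8,0],[0,25.15,16.6,-7,0],[0,25.15,16.6,-5.5,0]]]' && python3 -m creep '[[[0,0,0,1.5,0],[0,0,0,3,0],[0,0,0,4.3,0],[0,0,0,5,0],[0,0,0,5.15,0],[0,0,0,5.15,0],[0.5,0,0,5.15,0],[0.6,0,0,5.15,0],[0.8,0,0,5.15,0],[0.8,0,0,5.15,0]]]'
```

```text
time: 10.45
ee_pos: [0.6093, 0.0094, 0.0732]
ee_rot: [0.0, 0.707, 0.707, -0.0]
wrist_force: [-0.1, -0.2, -1.0]
finger_gap: 0.315
finger_force: 39.6
time: 11.7
ee_pos: [0.6095, 0.0098, 0.0223]
ee_rot: [0.0, 0.707, 0.707, 0.0]
wrist_force: [0.1, -0.3, 0.4]
finger_gap: 0.802
finger_force: 0.0
```

```bash
python3 -m creep '[[[0.9,0,0,-2,0],[1,0,0,-5,0],[1,1.5,-1,-9,0],[1,5,-3.5,-10,0],[1,9,-6.5,-10,0],[1,13.5,-10,-10,0],[1,18,-13.3,-10,0],[1,22,-16.2,-10,0],[1,23.9,-17.5,-9.5,0],[1,23.9,-17.5,-9.5,0]]]' && python3 -m creep '[[[1,0,0,0.5,0],[1,0,0,3,0],[1,0,0,5.5,0],[1,0,0,7.7,0],[1,0,0,8.7,0],[1,0,0,8.7,0],[0.1,0,0,8.7,0],[0.1,0,0,8.7,0],[0,0,0,8.7,0],[0,0,0,8.7,0]]]'
python3 - <<'E'
from h import *
d,P=cloud("top"); print(top_at(P,.610,.083)[:5],top_at(P,.610,.0098)[:5])
E
```

```text
time: 12.95
ee_pos: [0.4335, 0.2506, 0.1182]
ee_rot: [-0.0, 0.706, 0.708, 0.0]
wrist_force: [0.8, 0.3, 0.1]
finger_gap: 1.004
finger_force: 0.0
time: 14.2
ee_pos: [0.4346, 0.2491, 0.0308]
ee_rot: [-0.0, 0.707, 0.707, 0.0]
wrist_force: [-1.0, -0.1, 5.1]
finger_gap: 0.32
finger_force: 39.0
[0.61069452 0.08364492 0.6096613  0.08369355 0.04214308] [0.60912606 0.00905315 0.60958604 0.0091828  0.0564293 ]
```

```bash
python3 -m creep '[[[0,0,0,-2.5,0],[0,0,0,-6,0],[0,0,1,-10,0],[0,-3,4,-11,0],[0,-7.5,7,-11,0],[0,-12.5,10,-11,0],[0,-17.5,13,-11,0],[0,-22.5,15.5,-11,0],[0,-27,16.95,-11,0],[0,-31,16.95,-11,0]]]' && python3 -m creep '[[[0,-0.7,0,1,0],[0,-0.7,0,3,0],[0,-0.7,0,6,0],[0,-0.7,0,8.5,0],[0,-0.7,0,10,0],[0,-0.7,0,10.5,0],[0,-0.7,0,10.65,0],[0,-0.7,0,10.65,0],[0.5,-0.7,0,10.65,0],[0.8,-0.7,0,10.65,0]]]' && python3 -m creep '[[[0.8,0,0,0,0],[0.8,0,0,-2,0],[0.9,0,0,-5,0],[1,0,0,-9,0],[1,2,-2,-10,0],[1,6,-6.5,-10,0],[1,10,-11,-10,0],[1,14,-15,-10,0],[1,16.3,-17.1,-10,0],[1,16.4,-17.25,-9,0]]]'
```

```text
time: 15.5
ee_pos: [0.6045, -0.0633, 0.1399]
ee_rot: [0.0, 0.707, 0.707, -0.0]
wrist_force: [-1.1, 0.3, -1.6]
finger_gap: 0.314
finger_force: 39.7
time: 16.75
ee_pos: [0.6043, -0.0683, 0.0343]
ee_rot: [0.0, 0.707, 0.707, 0.0]
wrist_force: [-0.3, 0.1, 0.6]
finger_gap: 0.697
finger_force: 0.0
time: 18.0
ee_pos: [0.4309, 0.098, 0.125]
ee_rot: [-0.001, 0.706, 0.708, 0.002]
wrist_force: [-0.1, -0.1, -0.2]
finger_gap: 0.998
finger_force: 0.0
```

```bash
python3 -m creep '[[[1,0,0,0,0],[1,0,0,2.5,0],[1,0,0,5,0],[1,0,0,7.5,0],[1,0,0,8.6,0],[1,0,0,8.6,0],[0.1,0,0,8.6,0],[0.1,0,0,8.6,0],[0,0,0,8.6,0],[0,0,0,8.6,0]]]'
python3 - <<'E'
from h import *
d,P=cloud("top"); print(top_at(P,.610,.083)[:5],top_at(P,.610,.0098)[:5],top_at(P,.604,-.068)[:5])
E
```

```text
time: 19.25
ee_pos: [0.4316, 0.0961, 0.0383]
ee_rot: [-0.0, 0.707, 0.707, 0.0]
wrist_force: [-2.0, 0.3, 5.7]
finger_gap: 0.319
finger_force: 38.9
[0.61025699 0.08325558 0.61061468 0.08374011 0.04163135] [0.60901257 0.0091633  0.608701   0.00917937 0.05676293] [ 0.60414536 -0.06766107  0.6047453  -0.06830684  0.07115109]
```

```bash
python3 -m creep '[[[0,0,0,-2.5,0],[0,0,0,-6,0],[0,0,0,-10,0],[0,-2,1.5,-12,0],[0,-6,4.5,-12,0],[0,-10.5,7.6,-12,0],[0,-15,10.9,-12,0],[0,-19.5,14,-12,0],[0,-22.9,16.6,-12,0],[0,-23.9,17.3,-12,0]]]' && python3 -m creep '[[[0,0,0,0.5,0],[0,0,0,3,0],[0,0,0,6,0],[0,0,0,9,0],[0,0,0,11,0],[0,0,0,11.5,0],[0,0,0,11.65,0],[0,0,0,11.65,0],[0.5,0,0,11.65,0],[0.8,0,0,11.65,0]]]' && python3 -m creep '[[[0.8,0,0,0,0],[0.8,0,0,-2,0],[0.9,0,0,-5,0],[1,0,0,-9,0],[1,0,0,-12,0],[1,0,-3,-14,0],[1,0,-7,-14,0],[1,0,-11,-14,0],[1,0,-14,-14,0],[1,0,-14,-14,0]]]'
python3 - <<'E'
from h import *
d,P=cloud("top")
for a in [(.610,.083),(.610,.0098),(.604,-.068),(.605,-.143),(.448,.002)]: print(top_at(P,*a))
cv2.imwrite("pics/t9.png",cv2.resize(d["img"][110:260,110:430],None,fx=2.5,fy=2.5)[:,:,::-1])
d=imaging.get_image("side"); cv2.imwrite("pics/s9.png",d["img"][:,:,::-1])
E
```

```text
time: 20.55
ee_pos: [0.6049, -0.1461, 0.1575]
ee_rot: [0.001, 0.708, 0.706, -0.001]
wrist_force: [-1.1, 0.5, -0.7]
finger_gap: 0.318
finger_force: 39.7
time: 21.8
ee_pos: [0.6048, -0.1434, 0.0419]
ee_rot: [0.0, 0.707, 0.707, 0.0]
wrist_force: [-0.2, -0.4, -0.2]
finger_gap: 0.698
finger_force: 0.0
time: 23.05
ee_pos: [0.4628, -0.1435, 0.1825]
ee_rot: [-0.0, 0.708, 0.706, 0.001]
wrist_force: [0.6, -0.2, 0.3]
finger_gap: 1.002
finger_force: 0.0
[6.10756609e-01 8.34572919e-02 6.10846316e-01 8.38295437e-02
 4.14556984e-02 8.90000000e+01 2.43536480e-02 2.64061399e-02]
[6.09028333e-01 9.40730799e-03 6.08479807e-01 9.22304181e-03
 5.67013553e-02 8.60000000e+01 2.57586437e-02 2.31966109e-02]
[ 6.04607076e-01 -6.75852858e-02  6.04315306e-01 -6.83207965e-02
  7.14307873e-02  8.80000000e+01  2.60624945e-02  2.53215270e-02]
[ 6.04789968e-01 -1.42910886e-01  6.04711492e-01 -1.42249282e-01
  8.62110648e-02  9.20000000e+01  2.72081924e-02  2.52586861e-02]
[4.48162829e-01 1.85138941e-03 4.48171523e-01 1.89854443e-03
 7.17986383e-02 3.20000000e+01 1.27269463e-02 1.28911080e-02]
```

View pics/t9.png

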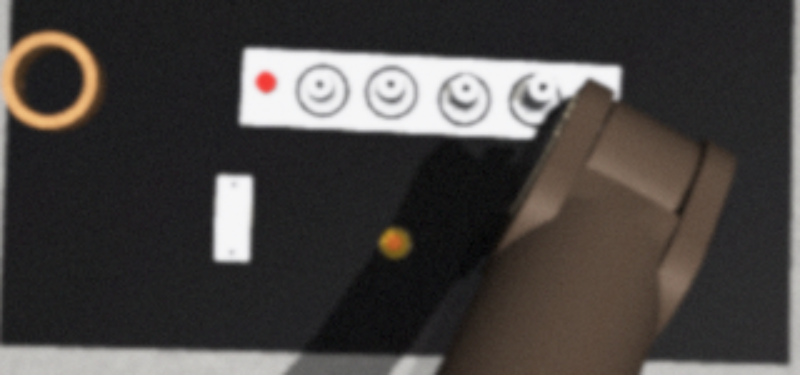

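View pics/s9.png

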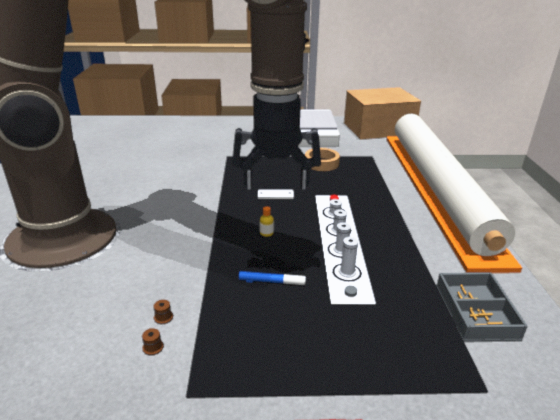

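Both views show the four spacers upright in the rings, at (336,207), (340,218), (344,235) and (349,256) in the side view, shortest next to red. Each is within about 1 mm of its ring centre. The glue bottle is still standing at (266,222), and the gripper is open and clear.

```bash
python3 -c "
from station import job
print(job.finish_job())"
```

```text
the job is handed in; nothing more can be done
None
```

The job is handed in: all four spacers stand released in their rings, shortest next to the red button and tallest farthest away, each measured within about 1 mm of its ring centre, and the glue bottle is still standing.

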